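Sort the bench-top leftovers in the basement workshop

ROBOT

A 6-joint arm with a two-finger parallel gripper is mounted at the origin on the work surface. World frame = base frame: x ahead of the robot, y to its left, z up, the work surface at z = 0. Lengths are in m, angles in rad, forces in N, time in s.
With the tool pointing down it reaches from about 0.375 to 0.9 m from the base axis. Payload 3.1 kg.
Tool frame: the origin (TCP) lies on the centre line of the jaws, within the pads' length; the fingertips stand 8 mm ahead of it and the grasp point (between the pads) lies 11 mm behind it; z points along the fingers, y is the line along which they close (so a half turn about z gives the same grasp; the last joint's range is limited). The gripper opens to 85 mm and grips with 20 to 120 N. Pads are 22 mm wide; open, the fingers measure 114 mm over their backs; the gripper's body (76 mm by 85 mm) begins 54 mm behind the grasp point. The pads swing forward as they close: fully open they stand 13 mm farther back than shut.
Start: joints at [-1.377, 0.527, 1.433, -0, 1.181, -0.178], TCP at [0.228, -0.582, 0.239] pointing down, gripper open.
Joint ranges: [-3.08, 3.08], [-0.75, 2.2], [0.22, 2.44], [-1.43, 4.57], [0, 2.65], [-2.85, 2.85]. Speed limits (rad/s): [2.79, 2.79, 3.14, 3.14, 3.14, 3.14].

INTERFACE

Orientations are given as a unit quaternion [x, y, z, w].
In Python, from station import * gives the robot as it stands.
- The arm moves only by the tool play_rows, never from a script. Its argument "rows" is a list of rows, each a list of 3 entries, a list of its own where there are three numbers: the turn, a rotation vector about the tool's x, y, z in degrees, then the shift along the tool's x, y, z in mm, then the closure, from 0 (fully open) to 1 (shut). In form: [[[ax, ay, az], [dx, dy, dz], jaw], ...]. A call has 1 to 12 rows; each row shifts and turns the commanded pose from where the row before left it, along the tool's axes as they then stand; what a row does not reach is not made up. A row lasts 1/12 s, in which the tool goes at most 41.7 mm and 7.16 degrees, less where a joint would pass 70% of its speed; a pose out of reach is approached as far as the arm can. A call with a gripper value outside its range is refused whole. The fingers move at their own pace and stop on an object; "grip_force" is the grip in N (left out, the last holds). Time passes only in rows, so rows that do not move let the fingers close. It gives the time, the measured TCP pose, the force, the opening and the grip force at its end, in the units of the state.
- sense(): the state, without advancing time (a new reading comes with each control period).
- snapshot(name): name is "side" or "top" or "wrist"; returns (picture, depth): 384x512x3 uint8, red, green, blue; 384x512 float32, m along the optical axis (not along the pixel's ray), 0 where there is no reading.
- get_calibration(name): a dict with "vfov" (degrees; the focal length in pixels is half the picture's height over the tangent of half this angle, whatever the lens; pixels are square), "cx", "cy" (the principal point, pixels), "xyz" and "attitude" of the camera in the world. Camera axes: x right, y down, z forward; pixel columns grow to the right and rows downward; lengths in m; the calibration is good to about 2 mm. A picture is of the moment at which its call begins: read the wrist's pose just before it. get_calibration takes no time and is no camera call; for the wrist camera it gives the pose at the moment of the call.
- sign_off(): hands the job in; it is judged then, once.
The state is a dict: "t": time; "q": joint angles; "qd": joint speeds; "tau": joint torques, N m; "tcp_pos": TCP position; "tool_rot": TCP orientation; "force": force on the tool from outside, world axes, zero at the start; "ft_torque": the same for the moment, N m; "finger_gap": opening from 0.0 (shut) to 1.0 (fully open); "gripper_force": force on a finger pad.
Only numpy, scipy, OpenCV 4.12 (cv2) and the standard library are available. Lean on these libraries where they do the work, as an engineer would, in place of code of your own. Each camera call takes 0.05 s, during which the arm holds its last target. There are 200 camera calls.

TASK

Sort the five loose leftovers on the bench into the three shallow trays: the brass hose connector and the copper pipe reducer go into the blue tray and the two toy vehicles into the red tray, one to each bay, and the battery goes into the white tray. Leave the fittings and the battery standing upright and the toys on their wheels, flat on the tray floors. Leave the black tape roll and the glass jar where they are.

Things in the scene. Friction and masses are not known exactly. Their poses are not given: they have to be found in the camera images.
- brass_connector_mid (a point): Brass hose connector, round, 52 mm tall: foot 28 mm across up to 12 mm, collar 32 mm across from 14 to 46 mm, short 16 mm spigot on top. Grip the collar. The point is at its centre, half-way up (26 mm above its underside); z is up, and it stands upright at the start. 120 g.
- copper_reducer_mid (a point): Copper pipe reducer, round, 50 mm tall, dark bore on top: foot 27 mm across up to 10 mm, widening to 32 mm across from 15 mm to the top. The point is at its centre, half-way up (25 mm above its underside); z is up, and it stands upright at the start. 80 g.
- toy_van_mid (a point): Yellow toy van with white roof, 62 mm long (x), 34 mm wide (y) with flat sides, 42 mm high; its roof runs from 31 mm behind the centre to 17 mm in front of it. The point is at its centre, half-way up (21 mm above the ground); x points to its front, y to its left, z up. It starts standing on its wheels, which do not turn. 70 g.
- toy_tractor_mid (a point): Green toy tractor, 60 mm long (x), 42 mm high; its cab, 34 mm wide (y) with flat sides, is the rear half, centred 14 mm behind this point (-x), and reaches from 8 mm height to the top; the bonnet in front is 24 mm wide and 27 mm high. Grip it by the cab. The point is at its centre, half-way up (21 mm above the ground); x points to its front, y to its left, z up. It starts standing on its wheels, which do not turn. 70 g.
- battery_mid (a point): Large round battery cell, black with a silver upper end, 33 mm across, 61 mm tall including a small 3 mm steel nub on top. The point is at its centre, half-way up (30.5 mm above its underside); z is up, and it stands upright at the start. 140 g.
- fittings_tray: Blue tray, 68 mm (x) by 132 mm (y), split by a wall along x into two bays, each 60 mm (x) by 60 mm (y) inside, centred at y = +32 mm and y = -32 mm. Fixed to the bench. Origin: centre of its underside, on the bench top; z up. Floor 3 mm thick, rim 11 mm high in all (8 mm above the floor), walls 4 mm thick.
- toy_tray: Red tray, 96 mm (x) by 164 mm (y), split by a wall along x into two bays, each 88 mm (x) by 76 mm (y) inside, centred at y = +40 mm and y = -40 mm. Fixed to the bench. Origin: centre of its underside, on the bench top; z up. Floor 3 mm thick, rim 11 mm high in all (8 mm above the floor), walls 4 mm thick.
- battery_tray: White tray with one bay, 68 mm by 68 mm, 60 mm by 60 mm inside. Fixed to the bench. Origin: centre of its underside, on the bench top; z up. Floor 3 mm thick, rim 11 mm high in all (8 mm above the floor), walls 4 mm thick.
- tape_roll: Black roll of electrical tape lying flat, 56 mm across, 19 mm high, loose; a bystander. Origin: centre of its underside.
- jar: Closed glass jar with steel lid, 60 mm across, 70 mm tall, loose; a bystander. Origin: centre of its underside; z up.
Things that resemble listed ones, but are neither listed nor needed, are in the scene too. What is shaped like the part that bears brass_connector_mid but pink or purple is not meant.

How it is judged:
At the end, for the whole second after the job is handed in: Fittings in the blue tray and toys in the red tray, each in a bay of its own, battery in the white tray: every centre within its bay, at standing height above the tray floor to 5 mm, upright (toys on their wheels) to 0.15 rad, and at rest (((x of brass_connector_mid in the frame of fittings_tray between -0.03 and 0.03 m and y of brass_connector_mid in the frame of fittings_tray between 0.004 and 0.062 m and z of brass_connector_mid in the frame of fittings_tray between 0.024 and 0.034 m and x of copper_reducer_mid in the frame of fittings_tray between -0.03 and 0.03 m and y of copper_reducer_mid in the frame of fittings_tray between -0.062 and -0.004 m and z of copper_reducer_mid in the frame of fittings_tray between 0.023 and 0.033 m) or (x of brass_connector_mid in the frame of fittings_tray between -0.03 and 0.03 m and y of brass_connector_mid in the frame of fittings_tray between -0.062 and -0.004 m and z of brass_connector_mid in the frame of fittings_tray between 0.024 and 0.034 m and x of copper_reducer_mid in the frame of fittings_tray between -0.03 and 0.03 m and y of copper_reducer_mid in the frame of fittings_tray between 0.004 and 0.062 m and z of copper_reducer_mid in the frame of fittings_tray between 0.023 and 0.033 m)) and ((x of toy_van_mid in the frame of toy_tray between -0.044 and 0.044 m and y of toy_van_mid in the frame of toy_tray between 0.004 and 0.078 m and z of toy_van_mid in the frame of toy_tray between 0.019 and 0.029 m and x of toy_tractor_mid in the frame of toy_tray between -0.044 and 0.044 m and y of toy_tractor_mid in the frame of toy_tray between -0.078 and -0.004 m and z of toy_tractor_mid in the frame of toy_tray between 0.019 and 0.029 m) or (x of toy_van_mid in the frame of toy_tray between -0.044 and 0.044 m and y of toy_van_mid in the frame of toy_tray between -0.078 and -0.004 m and z of toy_van_mid in the frame of toy_tray between 0.019 and 0.029 m and x of toy_tractor_mid in the frame of toy_tray between -0.044 and 0.044 m and y of toy_tractor_mid in the frame of toy_tray between 0.004 and 0.078 m and z of toy_tractor_mid in the frame of toy_tray between 0.019 and 0.029 m)) and x of battery_mid in the frame of battery_tray between -0.03 and 0.03 m and y of battery_mid in the frame of battery_tray between -0.03 and 0.03 m and z of battery_mid in the frame of battery_tray between 0.0285 and 0.0385 m and angle between each of brass_connector_mid, copper_reducer_mid, toy_van_mid, toy_tractor_mid, battery_mid's own z axis and vertical below 0.15 rad and linear speed of each of brass_connector, copper_reducer, toy_van, toy_tractor, battery below 0.02 m/s); the robot touches nothing.
It fails at once if the tape roll is moved by more than 25 mm (distance of tape_roll from where it was at the start of the episode above 0.025 m).
It fails at once if the jar is moved by more than 25 mm or tipped over (distance of jar from where it was at the start of the episode above 0.025 m or angle between jar's own z axis and vertical above 0.5 rad).
It also fails if it takes over 109 s, if anything falls off the work surface, if the arm or the gripper's body presses on something with over 40 N, if the wrist force passes 120 N, or if a joint passes its speed limit or range.

## Working session

There is one attempt and no reset: what is moved stays moved. The work goes in short steps, Python scripts to look and compute and a tool call to move; the robot and the scene stay as the last step left them, time stands still between calls to the robot, and variables do not carry over. Pictures are saved under pics/ and viewed, at most 14 in all, crops included, and the job is handed in when it is done.

Besides the shell and the picture viewer there is one more tool, called after "Call:" as a command line: name --argument value ..., lists and objects as JSON in quotes. play_rows: Moves the arm, as the interface text tells. Its arguments: {"type":"object","properties":{"rows":{"type":"array","items":{"type":"array"}},"grip_force":{"type":"number"}},"required":["rows"]}

```bash
ls; mkdir -p pics
python3 - <<'E'
from station import *
import cv2,numpy as np
s=sense();print({k:np.round(v,3).tolist() for k,v in s.items()})
for n in("top","side","wrist"):
    c=get_calibration(n);print(n,c)
    p,d=snapshot(n);np.savez(f"pics/{n}0.npz",p=p,d=d);cv2.imwrite(f"pics/{n}0.png",p[:,:,::-1])
a=cv2.imread("pics/top0.png");b=cv2.imread("pics/side0.png")
cv2.imwrite("pics/top0b.png",cv2.resize(a,(800,600),interpolation=cv2.INTER_CUBIC))
E
```

```text
pics
{'t': 0.0, 'q': [-1.377, 0.528, 1.434, -0.0, 1.181, -0.178], 'qd': [0.0, 0.001, 0.0, -0.002, -0.001, -0.001], 'tau': [0.0, -44.235, -17.803, -0.0, 0.008, -0.0], 'tcp_pos': [0.228, -0.581, 0.238], 'tool_rot': [0.983, 0.185, -0.0, -0.001], 'force': [0.051, 0.02, -0.786], 'ft_torque': [-0.032, 0.029, 0.027], 'gripper_force': 0.0, 'finger_gap': 0.999}
top {'vfov': 48.89297624117977, 'cx': 257.49416180575423, 'cy': 189.35302493651605, 'xyz': array([ 0.43614058, -0.00493046,  1.08351148]), 'attitude': array([ 0.7167029 , -0.69695112,  0.01267707, -0.02086582])}
side {'vfov': 51.62335887451602, 'cx': 249.5269541126599, 'cy': 192.71515025010558, 'xyz': array([0.27292283, 0.55741176, 0.66028448]), 'attitude': array([-0.18524541,  0.90413267, -0.37806074,  0.07278961])}
wrist {'vfov': 66.81238741425679, 'cx': 259.61219754382284, 'cy': 192.7431961632362, 'xyz': array([ 0.29603102, -0.55491443,  0.37278662]), 'attitude': array([ 0.81732766, -0.55795538, -0.08169053,  0.11827065])}
```

View pics/top0b.png

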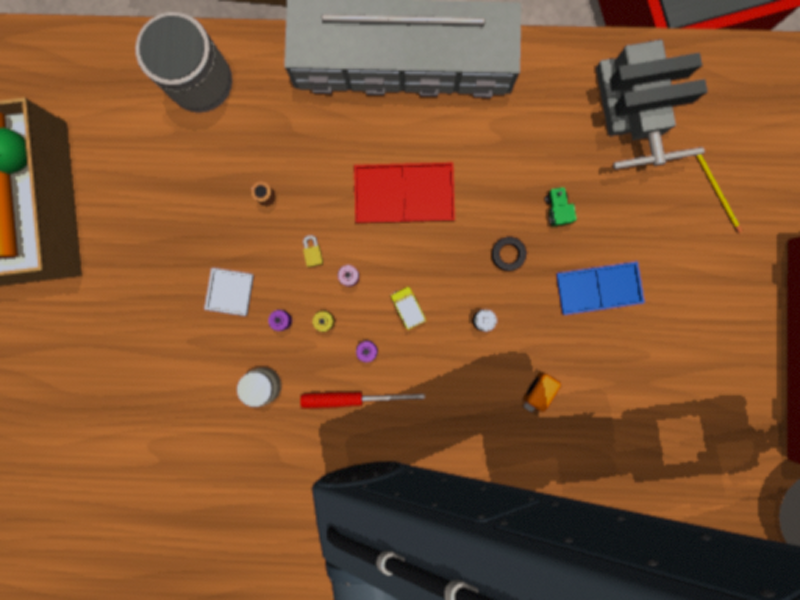

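View pics/side0.png

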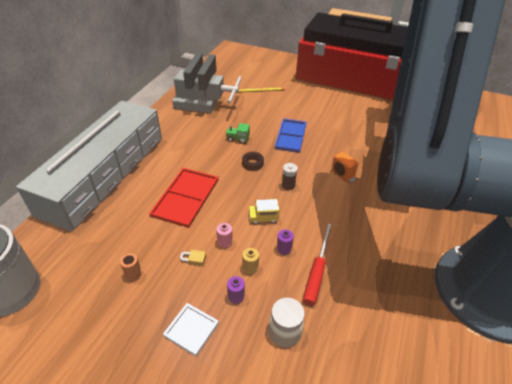

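```bash
cat > h.py <<'E'
from station import *
import cv2,numpy as np
from scipy.spatial.transform import Rotation as R
def cloud(d,c):
    f=d.shape[0]/2/np.tan(np.radians(c["vfov"]/2))
    v,u=np.mgrid[:d.shape[0],:d.shape[1]]
    P=np.stack([(u-c["cx"])/f*d,(v-c["cy"])/f*d,d],-1)
    return P@R.from_quat(c["attitude"]).as_matrix().T+c["xyz"]
def ray(u,v,c,z,H=384):
    f=H/2/np.tan(np.radians(c["vfov"]/2))
    r=R.from_quat(c["attitude"]).apply([(u-c["cx"])/f,(v-c["cy"])/f,1])
    return c["xyz"]+r*(z-c["xyz"][2])/r[2]
E
cat > m.py <<'E'
from h import *
z=np.load("pics/top0.npz");p,d=z["p"],z["d"];c=get_calibration("top");W=cloud(d,c)
bench=np.median(W[240:250,60:140,2]);print("bench z",bench)
its=dict(brass=(323,321,.035,.07),pink=(348,275,.035,.07),purpL=(280,320,.035,.07),purpR=(367,351,.035,.07),copper=(262,193,.035,.07),battery=(485,320,.045,.07),van=(408,308,.033,.07),vanall=(408,308,.008,.07),cab=(561,207,.033,.07),tracall=(561,207,.008,.07),
 tape=(508,253,.01,.03),jar=(258,388,.055,.09),lock=(312,252,.004,.07),blue=(600,288,0.0065,.03),red=(404,193,0.0065,.03),white=(229,292,0.0065,.03))
for n,(u,v,a,b) in its.items():
    u,v=u*.64,v*.64;k=38 if n in("red","blue") else 20
    U0,V0=int(u-k),int(v-k)
    w=W[V0:V0+2*k,U0:U0+2*k];q=p[V0:V0+2*k,U0:U0+2*k]
    m=((w[...,2]-bench>a)&(w[...,2]-bench<b)).astype(np.uint8)
    nn,l,st,ce=cv2.connectedComponentsWithStats(m)
    dist=[np.hypot(*(ce[i]-k))-.05*st[i,4] for i in range(1,nn)]
    if not dist: print(n,"none");continue
    m=l==1+int(np.argmin(dist))
    P=w[m];r=cv2.minAreaRect((P[:,:2]*1000).astype(np.float32))
    print(n,m.sum(),"mean",np.round(P.mean(0)*1e3,1),"rect",np.round(r[0],1),np.round(r[1],1),round(r[2],1),"rgb",q[m].mean(0).astype(int))
E
python3 m.py
python3 -c "
import cv2
a=cv2.imread('pics/top0.png')[150:240,160:320];cv2.imwrite('pics/crop1.png',cv2.resize(a,(800,450),interpolation=cv2.INTER_CUBIC))"
```

```text
bench z -0.0005734579853284849
brass 133 mean [442.4 132.8  47. ] rect [443.3 133.4] [29.6 29.7] 1.6 rgb [169 150  53]
pink 133 mean [515.7  95.3  47. ] rect [515.9  96.2] [30. 30.] 2.4 rgb [169 132 150]
purpL 136 mean [442.  202.   46.4] rect [441.3 202.7] [29.6 30.6] 1.6 rgb [127  64 139]
purpR 133 mean [397.   62.7  47.1] rect [397.4  63. ] [29.5 29.4] 46.6 rgb [137  74 148]
copper 145 mean [643.7 235.9  48.8] rect [644.4 237.3] [30.9 30.4] 17.9 rgb [121  80  50]
battery 150 mean [ 450.9 -121.4   58.1] rect [ 450.9 -121.8] [31.1 31.7] 15.6 rgb [174 174 181]
van 273 mean [461.5  -4.2  41.9] rect [461.6  -4.2] [47.6 33.2] 28.2 rgb [184 183 173]
vanall 346 mean [467.4  -1.1  37.8] rect [468.2  -0.9] [62.4 33.9] 28.2 rgb [184 182 145]
cab 178 mean [ 623.  -244.1   40.9] rect [ 624.2 -244.5] [31.  34.3] 8.3 rgb [ 49 150  68]
tracall 352 mean [ 634.3 -240.2   32.4] rect [ 638.6 -241.8] [60.9 34.4] 9.9 rgb [ 49 130  60]
tape 265 mean [ 560.1 -161.8   18.4] rect [ 559.5 -161.9] [53.2 53.6] 1.6 rgb [64 53 49]
jar 404 mean [336.1 229.9  69.1] rect [335.6 230.8] [51.5 51.2] 28.7 rgb [180 183 182]
lock 172 mean [553.9 158.3  11.9] rect [556.3 161.2] [52.6 30. ] 14.9 rgb [178 155  73]
blue 353 mean [ 509.3 -311.9   10.1] rect [ 509.2 -312.4] [ 67.9 134.1] 10.0 rgb [ 56  87 153]
red 450 mean [656.1  12.9   9.8] rect [657.5  10.9] [ 97.5 163.9] 2.8 rgb [173  41  26]
white 195 mean [485.6 293.7  10. ] rect [486.5 293.2] [68.9 67.8] 82.8 rgb [169 166 172]
```

View pics/crop1.png

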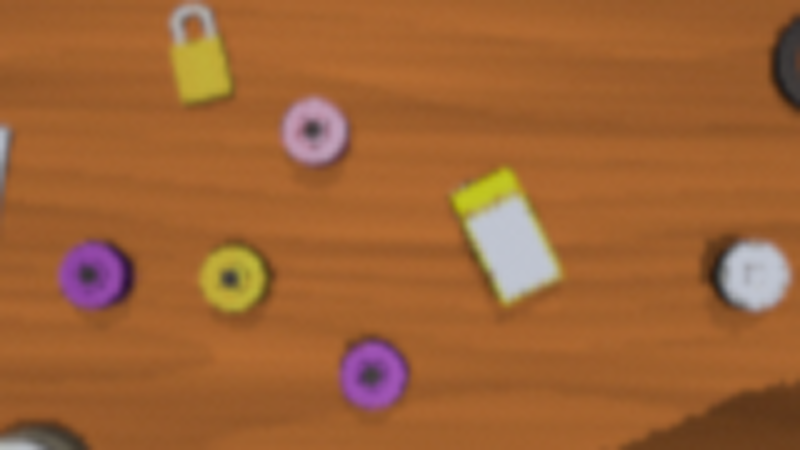

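Candidates in the top view (800×600 pixels):
- **Brass connector:** four parts share its shape, at (323,321) yellow, (348,275) pink, and (280,320) and (367,351) purple. Only (323,321) is brass-coloured, and the crop confirms it at (233,278). The padlock (312,252) is the wrong shape.
- **Copper reducer:** (262,193), round with a dark bore. The orange block at (543,392) is not round.
- **Battery:** (485,320).
- **Van:** (408,308), front up and slightly left.
- **Tractor:** (561,207).

I'll start by squaring the tool and moving towards the battery.

Call:
play_rows --rows '[[[0,0,7.1],[0,0,0],0],[[0,0,7.1],[0,0,0],0],[[0,0,7.1],[0,0,0],0.2],[[0,0,0],[15,-31,0],0.35],[[0,0,0],[15,-31,0],0.35],[[0,0,0],[15,-31,0],0.35],[[0,0,0],[15,-31,0],0.35],[[0,0,0],[15,-31,0],0.35],[[0,0,0],[15,-31,0],0.35],[[0,0,0],[15,-31,0],0.35],[[0,0,0],[15,-31,0],0.35],[[0,0,0],[15,-31,0],0.35]]' --grip_force 40

```text
t: 1.15
tcp_pos: [0.3627, -0.3012, 0.2392]
tool_rot: [1.0, 0.0, -0.0, -0.0]
force: [0.0, 0.0, -0.0]
finger_gap: 0.647
gripper_force: 0.0
```

Call:
play_rows --rows '[[[0,0,0],[14.7,-30,0],0.35],[[0,0,0],[14.7,-30,0],0.35],[[0,0,0],[14.7,-30,0],0.35],[[0,0,0],[14.7,-30,0],0.35],[[0,0,0],[14.7,-30,0],0.35],[[0,0,0],[14.7,-30,0],0.35],[[0,0,0],[0,0,0],0.35],[[0,0,0],[0,0,40],0.35],[[0,0,0],[0,0,40],0.35],[[0,0,0],[0,0,40],0.35],[[0,0,0],[0,0,30],0.35],[[0,0,0],[0,0,0],0.35]]'

```text
t: 2.15
tcp_pos: [0.4468, -0.1214, 0.0844]
tool_rot: [1.0, 0.0, -0.005, -0.003]
force: [0.2, 0.8, -0.4]
finger_gap: 0.644
gripper_force: 0.0
```

Run:
```python
from h import *
print(sense()["tcp_pos"])
a,_=snapshot("wrist");b,_=snapshot("side")
cv2.imwrite("pics/a1.png",np.hstack([cv2.resize(a,(400,300)),cv2.resize(b[100:300,180:447],(400,300))])[:,:,::-1])
```

```text
[ 0.44678825 -0.12144727  0.0844181 ]
```

View pics/a1.png

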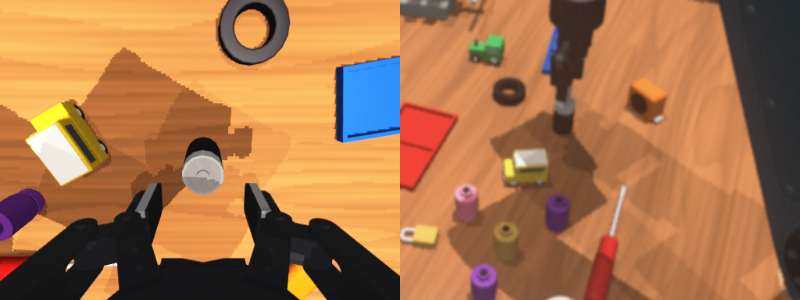

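The wrist view shows the battery lid at about (202,172), centred between the jaws (columns 153–258). I'll lower and grip.

Call:
play_rows --rows '[[[0,0,0],[4,0,19],0.35],[[0,0,0],[0,0,19],0.35],[[0,0,0],[0,0,17],0.35],[[0,0,0],[0,0,0],0.35],[[0,0,0],[0,0,0],1],[[0,0,0],[0,0,0],1],[[0,0,0],[0,0,0],1],[[0,0,0],[0,0,0],1],[[0,0,0],[0,0,0],1],[[0,0,0],[0,0,-20],1],[[0,0,0],[0,0,-30],1],[[0,0,0],[0,0,-30],1]]' --grip_force 50

```text
t: 3.25
tcp_pos: [0.4539, -0.1226, 0.1157]
tool_rot: [1.0, 0.001, -0.0, -0.0]
force: [-0.2, 1.1, -1.4]
finger_gap: 0.37
gripper_force: 49.8
```

Call:
play_rows --rows '[[[0,0,0],[2.3,-30,-2],1],[[0,0,0],[2.3,-30,-2],1],[[0,0,0],[2.3,-30,-2],1],[[0,0,0],[2.3,-30,-2],1],[[0,0,0],[2.3,-30,-2],1],[[0,0,0],[2.3,-30,-2],1],[[0,0,0],[2.3,-30,0],1],[[0,0,0],[2.3,-30,0],1],[[0,0,0],[2.3,-30,0],1],[[0,0,0],[2.3,-30,0],1],[[0,0,0],[2.3,-30,0],1],[[0,0,0],[2.3,-30,0],1]]'

```text
t: 4.25
tcp_pos: [0.4815, 0.2389, 0.1276]
tool_rot: [1.0, 0.001, 0.001, -0.0]
force: [-0.1, 0.1, -1.8]
finger_gap: 0.37
gripper_force: 49.9
```

Call:
play_rows --rows '[[[0,0,0],[2.5,-27,0],1],[[0,0,0],[2.5,-27,0],1],[[0,0,0],[0,0,0],1],[[0,0,0],[0,0,25],1],[[0,0,0],[0,0,25],1],[[0,0,0],[0,0,20],1],[[0,0,0],[0,0,12],1],[[0,0,0],[0,0,2],1],[[0,0,0],[0,0,0],1],[[0,0,0],[0,0,0],1]]'

```text
t: 5.08
tcp_pos: [0.4874, 0.2913, 0.0434]
tool_rot: [1.0, 0.0, 0.001, -0.0]
force: [-0.6, 0.1, -2.8]
finger_gap: 0.368
gripper_force: 50.1
```

Run:
```python
from h import *
a,_=snapshot("side")
cv2.imwrite("pics/a2.png",cv2.resize(a[250:384,120:300],(720,536))[:,:,::-1])
```

```text
(no output)
```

View pics/a2.png

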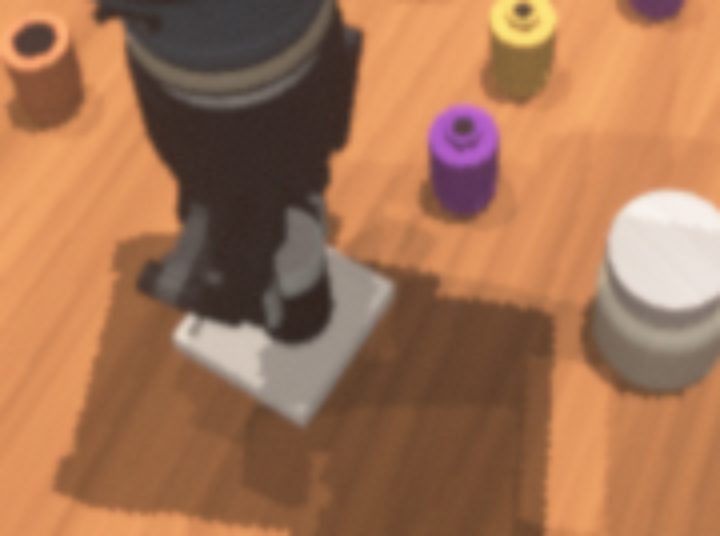

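The battery hangs just above the white tray floor at about (300,320). I'll lower it to contact.

Call:
play_rows --rows '[[[0,0,0],[0,0,1],1],[[0,0,0],[0,0,1],1],[[0,0,0],[0,0,1],1],[[0,0,0],[0,0,0],1]]'

```text
t: 5.47
tcp_pos: [0.4871, 0.2914, 0.0405]
tool_rot: [1.0, 0.001, 0.001, -0.0]
force: [-0.6, -1.2, 5.2]
finger_gap: 0.367
gripper_force: 50.7
```

Call:
play_rows --rows '[[[0,0,0],[0,0,0],0.5],[[0,0,0],[0,0,0],0.35],[[0,0,0],[0,0,0],0.35],[[0,0,0],[0,0,-10],0.35],[[0,0,0],[0,0,-30],0.35],[[0,0,0],[0,0,-30],0.35],[[0,0,0],[0,0,-25],0.35],[[0,0,0],[-11,30,0],0.35],[[0,0,0],[-11,30,0],0.35],[[0,0,0],[-11,30,0],0.35],[[0,0,0],[-11,30,0],0.35],[[0,0,0],[0,30,0],0.35]]'

```text
t: 6.47
tcp_pos: [0.4394, 0.1403, 0.1348]
tool_rot: [1.0, 0.001, -0.002, 0.0]
force: [0.4, -0.3, 0.3]
finger_gap: 0.646
gripper_force: 0.0
```

Call:
play_rows --rows '[[[0,0,0],[0,8,10],0.35],[[0,0,0],[0,0,30],0.35],[[0,0,0],[0,0,30],0.35],[[0,0,0],[0,0,25],0.35],[[0,0,0],[0,0,15],0.35],[[0,0,0],[0,0,0],0.35],[[0,0,0],[0,0,0],0.35]]'

```text
t: 7.05
tcp_pos: [0.4425, 0.1331, 0.0242]
tool_rot: [1.0, 0.0, -0.001, 0.0]
force: [-0.3, 0.6, 0.2]
finger_gap: 0.65
gripper_force: 0.0
```

Call:
play_rows --rows '[[[0,0,0],[0,0,3],0.35],[[0,0,0],[0,0,0],1],[[0,0,0],[0,0,0],1],[[0,0,0],[0,0,0],1],[[0,0,0],[0,0,0],1],[[0,0,0],[0,0,0],1]]'

```text
t: 7.55
tcp_pos: [0.4434, 0.1333, 0.0225]
tool_rot: [1.0, 0.001, 0.001, -0.0]
force: [0.0, -0.1, 6.9]
finger_gap: 0.356
gripper_force: 49.5
```

Call:
play_rows --rows '[[[0,0,0],[0,0,-15],1],[[0,0,0],[0,0,-30],1],[[0,0,0],[0,0,-30],1],[[0,0,0],[0,0,-30],1],[[0,0,0],[4,30,0],1],[[0,0,0],[4,30,0],1],[[0,0,0],[4,30,0],1],[[0,0,0],[4,30,0],1],[[0,0,0],[4,30,0],1],[[0,0,0],[4,30,0],1],[[0,0,0],[4,30,0],1],[[0,0,0],[4,30,0],1]]'

```text
t: 8.55
tcp_pos: [0.4746, -0.1081, 0.1266]
tool_rot: [1.0, 0.0, 0.0, -0.0]
force: [0.3, 0.4, -1.3]
finger_gap: 0.357
gripper_force: 49.8
```

Call:
play_rows --rows '[[[0,0,0],[5,29.5,0],1],[[0,0,0],[5,29.5,0],1],[[0,0,0],[5,29.5,0],1],[[0,0,0],[5,29.5,0],1],[[0,0,0],[5,29.5,0],1],[[0,0,0],[5,29.5,0],1],[[0,0,0],[5,29.5,0],1],[[0,0,0],[5,29.5,0],1],[[0,0,0],[0,0,15],1],[[0,0,0],[0,0,25],1],[[0,0,0],[0,0,25],1],[[0,0,0],[0,0,10],1]]'

```text
t: 9.55
tcp_pos: [0.5132, -0.3412, 0.0484]
tool_rot: [1.0, 0.0, -0.002, -0.002]
force: [-0.2, 1.1, -1.8]
finger_gap: 0.363
gripper_force: 49.9
```

Run:
```python
from h import *
print(sense()["tcp_pos"])
a,_=snapshot("side");b,_=snapshot("top")
cv2.imwrite("pics/a3.png",np.hstack([cv2.resize(a[80:200,230:390],(400,300)),cv2.resize(b[120:240,330:490],(400,300))])[:,:,::-1])
```

```text
[ 0.51319206 -0.34123507  0.04843608]
```

View pics/a3.png

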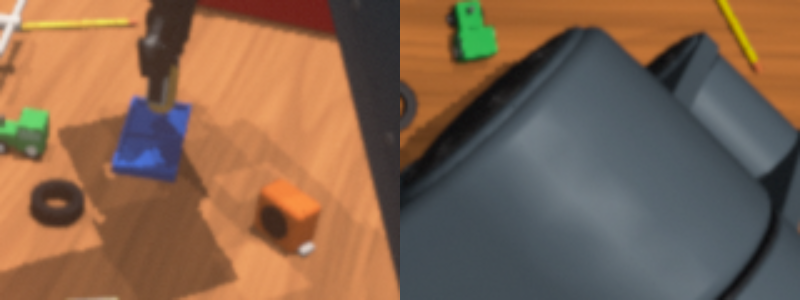

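The connector is over the far bay, at about (165,100) in the left panel. I'll lower it to contact.

Call:
play_rows --rows '[[[0,0,0],[0,0,13],1],[[0,0,0],[0,0,6],1],[[0,0,0],[0,0,2],1],[[0,0,0],[0,0,1],1],[[0,0,0],[0,0,0],1],[[0,0,0],[0,0,0],1]]'

```text
t: 10.15
tcp_pos: [0.5156, -0.343, 0.0299]
tool_rot: [1.0, 0.001, 0.0, 0.0]
force: [1.1, 0.3, -0.8]
finger_gap: 0.362
gripper_force: 49.9
```

Call:
play_rows --rows '[[[0,0,0],[0,0,1],1],[[0,0,0],[0,0,1],1],[[0,0,0],[0,0,1],1],[[0,0,0],[0,0,0],1]]'

```text
t: 10.48
tcp_pos: [0.5154, -0.3429, 0.0266]
tool_rot: [1.0, 0.001, 0.0, 0.0]
force: [-0.8, 0.2, 0.2]
finger_gap: 0.361
gripper_force: 50.2
```

Call:
play_rows --rows '[[[0,0,0],[0,0,1],1],[[0,0,0],[0,0,0.5],1],[[0,0,0],[0,0,0],1]]'

```text
t: 10.73
tcp_pos: [0.5154, -0.3429, 0.0266]
tool_rot: [1.0, 0.001, 0.0, 0.0]
force: [-2.1, 1.0, 9.5]
finger_gap: 0.359
gripper_force: 51.2
```

Call:
play_rows --rows '[[[0,0,0],[0,0,0],0.5],[[0,0,0],[0,0,0],0.38],[[0,0,0],[0,0,0],0.35],[[0,0,0],[0,0,-10],0.35],[[0,0,0],[0,0,-25],0.35],[[0,0,0],[0,0,-30],0.35],[[0,0,0],[0,0,-25],0.35],[[0,0,0],[22,-20,0],0.35],[[0,0,0],[22,-20,0],0.35],[[0,0,0],[22,-20,0],0.35],[[0,0,0],[22,-20,0],0.35],[[0,0,0],[21,-18,0],0.35]]'

```text
t: 11.73
tcp_pos: [0.6251, -0.2434, 0.1155]
tool_rot: [1.0, 0.001, 0.0, -0.0]
force: [-0.0, -0.1, 0.3]
finger_gap: 0.65
gripper_force: 0.0
```

Call:
play_rows --rows '[[[0,0,-4.5],[0,0,0],0.35],[[0,0,-4.5],[0,0,0],0.35],[[0,0,0],[0,0,0],0.35]]'

```text
t: 11.98
tcp_pos: [0.6245, -0.2438, 0.1151]
tool_rot: [0.997, 0.08, 0.0, 0.0]
force: [0.1, -0.7, -0.6]
finger_gap: 0.65
gripper_force: 0.0
```

Run:
```python
from h import *
s=sense();print(s["tcp_pos"],s["tool_rot"])
c=get_calibration("wrist");p,d=snapshot("wrist");W=cloud(d,c)
hs=cv2.cvtColor(p,cv2.COLOR_RGB2HSV)
g=(abs(hs[...,0].astype(int)-65)<20)&(hs[...,1]>100)&(W[...,2]>.036)&(W[...,2]<.06)
P=W[g];print(g.sum(),P.mean(0),cv2.minAreaRect((P[:,:2]*1000).astype(np.float32)))
b,_=snapshot("top")
cv2.imwrite("pics/a4.png",np.hstack([cv2.resize(p,(400,300)),cv2.resize(b[120:240,330:490],(400,300))])[:,:,::-1])
```

```text
[ 0.62454962 -0.24376313  0.11510618] [9.96764629e-01 8.03758273e-02 1.33093404e-05 3.43295500e-05]
1652 [ 0.62715904 -0.24337154  0.04138821] ((626.3036499023438, -243.53927612304688), (29.663978576660156, 33.5539436340332), 11.468287467956543)
```

View pics/a4.png

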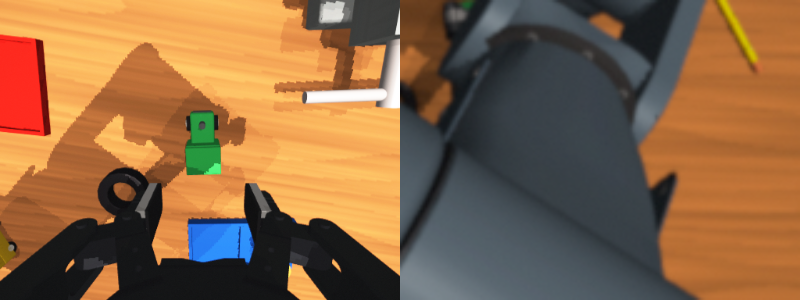

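The wrist view shows the tractor cab at about (203,158), square to the jaws and upright. The tape roll is clear of them. I'll lower and grip.

Call:
play_rows --rows '[[[0,0,0],[1,0,15],0.35],[[0,0,0],[0,0,27],0.35],[[0,0,0],[0,0,27],0.35],[[0,0,0],[0,0,18],0.35],[[0,0,0],[0,0,9],0.35],[[0,0,0],[0,0,0],0.35],[[0,0,0],[0,0,0],1],[[0,0,0],[0,0,0],1],[[0,0,0],[0,0,0],1],[[0,0,0],[0,0,0],1],[[0,0,0],[0,0,0],1]]' --grip_force 30

```text
t: 13.0
tcp_pos: [0.6259, -0.2449, 0.0202]
tool_rot: [0.997, 0.079, 0.001, 0.001]
force: [-1.5, 1.3, 3.4]
finger_gap: 0.395
gripper_force: 32.1
```

Call:
play_rows --rows '[[[0,0,0],[0,0,-15],1],[[0,0,0],[0,0,-25],1],[[0,0,0],[0,0,-30],1],[[0,0,6.2],[0,0,0],1],[[0,0,0],[3.8,-26.7,0],1],[[0,0,0],[3.8,-26.7,0],1],[[0,0,0],[3.8,-26.7,0],1],[[0,0,0],[3.8,-26.7,0],1],[[0,0,0],[3.8,-26.7,0],1],[[0,0,0],[3.8,-26.7,0],1],[[0,0,0],[3.8,-26.7,0],1],[[0,0,0],[3.8,-26.7,0],1]]'

```text
t: 14.0
tcp_pos: [0.645, -0.0283, 0.0902]
tool_rot: [1.0, 0.025, 0.0, 0.0]
force: [-0.4, 0.2, -1.0]
finger_gap: 0.398
gripper_force: 31.9
```

Call:
play_rows --rows '[[[0,0,0],[0,0,10],1],[[0,0,0],[0,0,25],1],[[0,0,0],[0,0,18],1],[[0,0,0],[0,0,8],1],[[0,0,0],[0,0,2],1],[[0,0,0],[0,0,1],1],[[0,0,0],[0,0,0],1]]'

```text
t: 14.58
tcp_pos: [0.6455, -0.0302, 0.0257]
tool_rot: [1.0, 0.025, 0.001, 0.0]
force: [-0.3, 0.2, -0.2]
finger_gap: 0.396
gripper_force: 31.9
```

Call:
play_rows --rows '[[[0,0,0],[0,0,1],1],[[0,0,0],[0,0,1],1],[[0,0,0],[0,0,0.5],1],[[0,0,0],[0,0,0],1]]'

```text
t: 14.92
tcp_pos: [0.6458, -0.03, 0.0242]
tool_rot: [1.0, 0.025, 0.001, 0.0]
force: [-1.6, -1.2, 5.4]
finger_gap: 0.39
gripper_force: 32.5
```

Call:
play_rows --rows '[[[0,0,0],[0,0,0],0.5],[[0,0,0],[0,0,0],0.4],[[0,0,0],[0,0,-10],0.38],[[0,0,0],[0,0,-25],0.35],[[0,0,0],[0,0,-30],0.35],[[0,0,0],[0,0,-25],0.35],[[0,0,0],[-29.8,-6,0],0.35],[[0,0,0],[-29.8,-6,0],0.35],[[0,0,0],[-29.8,-6,0],0.35],[[0,0,0],[-29.8,-6,0],0.35],[[0,0,0],[-29.8,-6,0],0.35],[[0,0,0],[-29.8,-6,0],0.35]]'

```text
t: 15.92
tcp_pos: [0.4633, -0.0023, 0.1131]
tool_rot: [1.0, 0.025, 0.001, 0.0]
force: [0.2, 0.4, 0.6]
finger_gap: 0.649
gripper_force: 0.0
```

Call:
play_rows --rows '[[[0,0,-6.4],[0,0,0],0.35],[[0,0,-6.4],[0,0,0],0.35],[[0,0,-6.4],[0,0,0],0.35],[[0,0,-6.2],[0,0,0],0.35],[[0,0,0],[0,0,0],0.35]]'

```text
t: 16.33
tcp_pos: [0.4647, -0.0026, 0.113]
tool_rot: [0.97, 0.245, 0.001, 0.0]
force: [-0.5, -0.2, 0.8]
finger_gap: 0.65
gripper_force: 0.0
```

Run:
```python
from h import *
s=sense();print(s["tcp_pos"],s["tool_rot"])
c=get_calibration("wrist");p,d=snapshot("wrist");W=cloud(d,c)
hs=cv2.cvtColor(p,cv2.COLOR_RGB2HSV)
g=(np.hypot(W[...,0]-.465,W[...,1]+.002)<.045)&(W[...,2]>.034)&(W[...,2]<.06)
P=W[g];print(g.sum(),P.mean(0),cv2.minAreaRect((P[:,:2]*1000).astype(np.float32)))
b,_=snapshot("top")
cv2.imwrite("pics/a5.png",np.hstack([cv2.resize(p,(400,300)),cv2.resize(b[80:230,200:400],(400,300))])[:,:,::-1])
```

```text
[ 0.46473802 -0.00263831  0.11299723] [9.69524534e-01 2.44993545e-01 5.15807752e-04 2.73534551e-04]
2781 [ 0.46524144 -0.00145475  0.04190993] ((463.70355224609375, -2.3797740936279297), (48.526004791259766, 34.263427734375), 27.569421768188477)
```

View pics/a5.png

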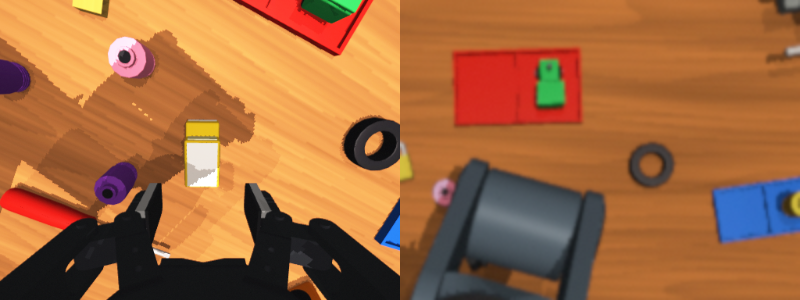

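The right panel shows the tractor sitting straight in the right red bay at (550,83). In the wrist view the van is at (202,155), aligned with the jaws, and the purple part is clear of them.

Call:
play_rows --rows '[[[0,0,0],[0,0,15],0.35],[[0,0,0],[0,0,27],0.35],[[0,0,0],[0,0,27],0.35],[[0,0,0],[0,0,17],0.35],[[0,0,0],[0,0,8],0.35],[[0,0,0],[0,0,0],0.35],[[0,0,0],[0,0,0],1],[[0,0,0],[0,0,0],1],[[0,0,0],[0,0,0],1],[[0,0,0],[0,0,0],1],[[0,0,0],[0,0,0],1]]' --grip_force 30

```text
t: 17.35
tcp_pos: [0.465, -0.0027, 0.0191]
tool_rot: [0.97, 0.244, 0.001, 0.0]
force: [0.1, 0.1, 2.6]
finger_gap: 0.396
gripper_force: 32.3
```

Call:
play_rows --rows '[[[0,0,0],[0,0,-15],1],[[0,0,0],[0,0,-30],1],[[0,0,0],[0,0,-30],1],[[0,0,6.4],[0,0,0],1],[[0,0,6.4],[0,0,0],1],[[0,0,6.4],[0,0,0],1],[[0,0,6.2],[0,0,0],1],[[0,0,0],[27,-6.3,0],1],[[0,0,0],[27,-6.3,0],1],[[0,0,0],[27,-6.3,0],1],[[0,0,0],[27,-6.3,0],1],[[0,0,0],[27,-6.3,0],1]]'

```text
t: 18.35
tcp_pos: [0.5986, 0.0361, 0.0938]
tool_rot: [1.0, 0.025, 0.0, 0.0]
force: [0.5, -0.6, -0.2]
finger_gap: 0.388
gripper_force: 32.0
```

Call:
play_rows --rows '[[[0,0,0],[27,-6.3,0],1],[[0,0,0],[27,-6.3,0],1],[[0,0,0],[0,0,0],1],[[0,0,0],[0,0,15],1],[[0,0,0],[0,0,25],1],[[0,0,0],[0,0,18],1],[[0,0,0],[0,0,8],1],[[0,0,0],[0,0,2],1],[[0,0,0],[0,0,1],1],[[0,0,0],[0,0,0],1]]'

```text
t: 19.18
tcp_pos: [0.6515, 0.0508, 0.0251]
tool_rot: [1.0, 0.025, 0.001, 0.0]
force: [-0.6, 1.0, 0.3]
finger_gap: 0.396
gripper_force: 32.0
```

Call:
play_rows --rows '[[[0,0,0],[0,0,1],1],[[0,0,0],[0,0,1],1],[[0,0,0],[0,0,1],1],[[0,0,0],[0,0,0],1]]'

```text
t: 19.52
tcp_pos: [0.6518, 0.0508, 0.0232]
tool_rot: [1.0, 0.025, 0.001, 0.0]
force: [-1.3, -0.2, 5.1]
finger_gap: 0.394
gripper_force: 32.8
```

Call:
play_rows --rows '[[[0,0,0],[0,0,0],0.5],[[0,0,0],[0,0,0],0.4],[[0,0,0],[0,0,-10],0.38],[[0,0,0],[0,0,-25],0.35],[[0,0,0],[0,0,-30],0.35],[[0,0,0],[0,0,-25],0.35],[[0,0,0],[0.2,-31,0],0.35],[[0,0,0],[0.2,-31,0],0.35],[[0,0,0],[0.2,-31,0],0.35],[[0,0,0],[0.2,-31,0],0.35],[[0,0,0],[0.2,-31,0],0.35],[[0,0,0],[0.2,-31,0],0.35]]'

```text
t: 20.52
tcp_pos: [0.6427, 0.2382, 0.1121]
tool_rot: [1.0, 0.025, 0.0, -0.0]
force: [0.3, 1.0, -0.5]
finger_gap: 0.649
gripper_force: 0.0
```

Call:
play_rows --rows '[[[0,0,0],[0,0,0],0.35],[[0,0,0],[0,0,15],0.35],[[0,0,0],[0,0,27],0.35],[[0,0,0],[0,0,27],0.35],[[0,0,0],[0,0,15],0.35],[[0,0,0],[0,0,5],0.35],[[0,0,0],[0,0,0],0.35]]'

```text
t: 21.1
tcp_pos: [0.642, 0.2361, 0.0209]
tool_rot: [1.0, 0.025, -0.002, 0.0]
force: [0.7, 0.2, 0.6]
finger_gap: 0.653
gripper_force: 0.0
```

Run:
```python
from h import *
p,d=snapshot("wrist")
b,_=snapshot("side")
cv2.imwrite("pics/a6.png",np.hstack([cv2.resize(p,(400,300)),cv2.resize(b[150:300,80:280],(400,300))])[:,:,::-1])
```

```text
(no output)
```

View pics/a6.png

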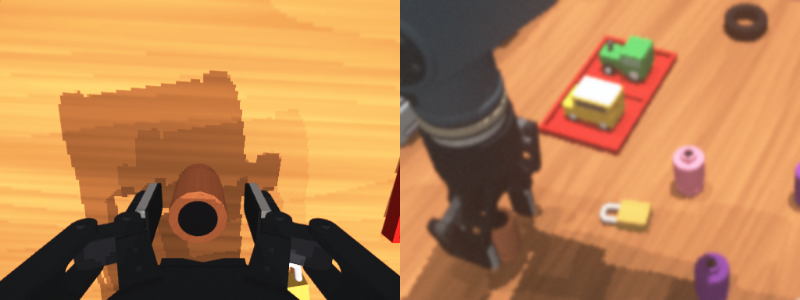

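Both toys stand on their wheels in the red tray. In the wrist view the copper reducer is centred between the jaws at about (200,213). I'll grip it.

Call:
play_rows --rows '[[[0,0,0],[1,0,0],0.35],[[0,0,0],[0,0,0],1],[[0,0,0],[0,0,0],1],[[0,0,0],[0,0,0],1],[[0,0,0],[0,0,0],1],[[0,0,0],[0,0,0],1],[[0,0,0],[0,0,-15],1],[[0,0,0],[0,0,-30],1],[[0,0,0],[0,0,-30],1],[[0,0,0],[0,0,-30],1]]' --grip_force 50

```text
t: 22.03
tcp_pos: [0.6431, 0.2366, 0.1284]
tool_rot: [1.0, 0.025, -0.001, 0.0]
force: [0.2, 0.7, -0.9]
finger_gap: 0.359
gripper_force: 49.6
```

Call:
play_rows --rows '[[[0,0,0],[-9.2,28.3,0],1],[[0,0,0],[-9.2,28.3,0],1],[[0,0,0],[-9.2,28.3,0],1],[[0,0,0],[-9.2,28.3,0],1],[[0,0,0],[-9.2,28.3,0],1],[[0,0,0],[-9.2,28.3,0],1],[[0,0,0],[-9.2,28.3,0],1],[[0,0,0],[-9.2,28.3,0],1],[[0,0,0],[-9.2,28.3,0],1],[[0,0,0],[-9.2,28.3,0],1],[[0,0,0],[-9.2,28.3,0],1],[[0,0,0],[-9.2,28.3,0],1]]'

```text
t: 23.03
tcp_pos: [0.5498, -0.1091, 0.1279]
tool_rot: [1.0, 0.025, -0.0, -0.0]
force: [0.2, 0.2, -1.3]
finger_gap: 0.36
gripper_force: 49.6
```

Call:
play_rows --rows '[[[0,0,0],[-9.2,28.3,0],1],[[0,0,0],[-9.2,28.3,0],1],[[0,0,0],[-9.2,28.3,0],1],[[0,0,0],[-9.2,28.3,0],1],[[0,0,0],[-9.2,28.3,0],1],[[0,0,0],[-9.2,28.3,0],1],[[0,0,0],[0,0,0],1],[[0,0,0],[0,0,0],1]]'

```text
t: 23.7
tcp_pos: [0.5034, -0.2819, 0.1278]
tool_rot: [1.0, 0.023, 0.0, 0.0]
force: [-0.6, -0.4, -1.0]
finger_gap: 0.363
gripper_force: 49.7
```

Run:
```python
from h import *
c=get_calibration("wrist");p,d=snapshot("wrist");W=cloud(d,c)
b,_=snapshot("side")
hs=cv2.cvtColor(p,cv2.COLOR_RGB2HSV)
g=(np.hypot(W[...,0]-.515,W[...,1]+.343)<.03)&(W[...,2]>.035)&(W[...,2]<.07);P=W[g]
if len(P): print("brass",len(P),P.mean(0))
cv2.imwrite("pics/a7.png",np.hstack([cv2.resize(p,(400,300)),cv2.resize(b[60:210,200:400],(400,300))])[:,:,::-1])
```

```text
brass 1477 [ 0.51792691 -0.34044227  0.04999361]
```

View pics/a7.png

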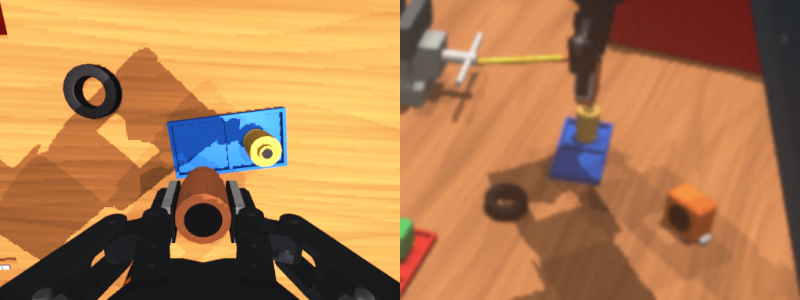

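The brass connector stands upright in the far bay, at about (265,150) in the wrist view. The near bay is free, so I'll lower the copper there, shifted 3 mm away from the brass.

Call:
play_rows --rows '[[[0,0,0],[0,-3,15],1],[[0,0,0],[0,0,25],1],[[0,0,0],[0,0,25],1],[[0,0,0],[0,0,20],1],[[0,0,0],[0,0,12],1],[[0,0,0],[0,0,2],1],[[0,0,0],[0,0,1],1],[[0,0,0],[0,0,0],1],[[0,0,0],[0,0,0],1]]'

```text
t: 24.55
tcp_pos: [0.5044, -0.2765, 0.0277]
tool_rot: [1.0, 0.026, 0.0, 0.0]
force: [-0.2, 0.1, -1.7]
finger_gap: 0.359
gripper_force: 50.6
```

Call:
play_rows --rows '[[[0,0,0],[0,0,1],1],[[0,0,0],[0,0,1],1],[[0,0,0],[0,0,0],1]]'

```text
t: 24.8
tcp_pos: [0.5046, -0.2769, 0.0273]
tool_rot: [1.0, 0.025, 0.001, 0.0]
force: [-0.4, 1.9, 10.4]
finger_gap: 0.361
gripper_force: 51.7
```

Call:
play_rows --rows '[[[0,0,0],[0,0,0],0.55],[[0,0,0],[0,0,0],0.45],[[0,0,0],[0,0,0],0.45],[[0,0,0],[0,0,-10],0.45],[[0,0,0],[0,0,-25],0.45],[[0,0,0],[0,0,-30],0.45],[[0,0,0],[0,0,-30],0.45],[[0,0,0],[0,0,-30],0.45],[[0,0,0],[-25,0,-20],0.45],[[0,0,0],[-25,10,-10],0.45],[[0,0,0],[-20,20,0],0.45],[[0,0,0],[-10,20,0],0.45]]'

```text
t: 25.8
tcp_pos: [0.4244, -0.3308, 0.1819]
tool_rot: [1.0, 0.025, -0.0, 0.0]
force: [0.6, 0.3, -0.5]
finger_gap: 0.553
gripper_force: 0.0
```

Call:
play_rows --rows '[[[0,0,0],[-15,28,0],0.45],[[0,0,0],[-15,28,0],0.45],[[0,0,0],[-15,28,0],0.45],[[0,0,0],[-15,28,0],0.45],[[0,0,0],[-10,28,0],0.45],[[0,0,0],[-10,28,0],0.45],[[0,0,0],[0,0,0],0.45],[[0,0,0],[0,0,0],0.45]]'

```text
t: 26.47
tcp_pos: [0.354, -0.5045, 0.1805]
tool_rot: [1.0, 0.024, 0.0, 0.0]
force: [0.4, 0.8, 0.6]
finger_gap: 0.553
gripper_force: 0.0
```

Run:
```python
from h import *
s=sense();print(s["t"],s["tcp_pos"])
c=get_calibration("top");p,d=snapshot("top");W=cloud(d,c)
b,_=snapshot("side")
for n,x,y,r,a in(("brass",.516,-.342,.025,.035),("copper",.505,-.277,.025,.035),("battery",.487,.292,.025,.045),("van",.655,.05,.04,.035),("tractor cab",.645,-.03,.035,.035),("tape",.56,-.162,.04,.01),("jar",.336,.23,.05,.055)):
    P=W[(np.hypot(W[...,0]-x,W[...,1]-y)<r)&(W[...,2]>a)&(W[...,2]<.09)]
    print(n,len(P),np.round(P.mean(0)*1e3,1) if len(P) else"", np.round(P[:,2].std()*1e3,1) if len(P) else"")
cv2.imwrite("pics/a8.png",np.hstack([cv2.resize(p,(400,300)),cv2.resize(b,(400,300))])[:,:,::-1])
```

```text
26.4667 [ 0.35395938 -0.50454163  0.18052577]
brass 150 [ 513.7 -341.5   50.3] 4.5
copper 153 [ 504.1 -276.    52.3] 4.5
battery 160 [482.4 288.4  60.7] 4.1
van 279 [647.7  49.5  45.8] 2.3
tractor cab 175 [644.  -31.   44.6] 2.9
tape 265 [ 560.3 -161.8   18.1] 2.3
jar 406 [336.1 230.   69.1] 2.8
```

View pics/a8.png

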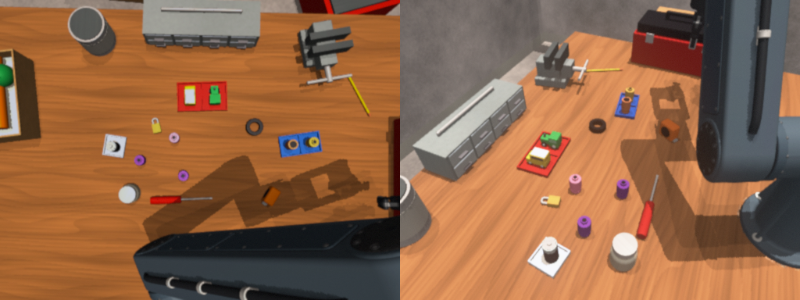

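All five parts are upright in their bays. Their tops read 2.6–3.9 mm higher than at the start, which fits the 3 mm tray floor. The tape roll and jar haven't moved.

```bash
python3 -c "
from station import *
print(sign_off())"
```

```text
the job is handed in; nothing more can be done
None
```

The job is handed in at about 26.5 s: all five leftovers stand upright in their own bays of the right trays, and the tape roll and jar were not moved; the hand-in returned no verdict.

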